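# Turn the sample carousel until the green-capped jar is at the pointer

### The arm

A 7-joint arm with a two-finger parallel gripper is mounted at the origin on the work surface; the furniture and walls round the work are solid. World frame = base frame: x ahead of the robot, y to its left, z up, the work surface at z = 0. Lengths are in mm, angles in rad, forces in N, time in s.
With the tool pointing down it reaches from about 400 to 925 mm from the base axis. Payload 4.1 kg.
Tool frame: the origin (TCP) lies midway between the tips of the shut fingers; the grasp point (between the pads) lies 19 mm behind it; z points along the fingers, y is the line along which they close (so a half turn about z gives the same grasp; the last joint's range is limited). The gripper opens to 85 mm and grips with 20 to 120 N. Pads are 22 mm wide; open, the fingers measure 114 mm over their backs; the gripper's body (76 mm by 85 mm) begins 54 mm behind the grasp point. The pads swing forward as they close: fully open they stand 13 mm farther back than shut.
Start: joints at [1.204, 0.398, 0.045, 1.537, -0.019, 1.207, -0.051], TCP at [172.033, -626.856, 231.347] pointing down, gripper open.
Joint ranges: [-2.82, 2.82], [-0.49, 2.23], [-1.37, 1.46], [0, 2.46], [-1.36, 4.5], [0.23, 2], [-2.94, 2.94]. Speed limits (rad/s): [2.57, 2.57, 3.14, 3.14, 3.14, 3.14, 3.14].

### API

Orientations are given as a rotation vector (axis times angle).
In Python, from rig import ctrl gives the robot as it stands. The module is installed in compiled form; this text tells all that it offers.
- The arm moves only by the shell command python3 -m pendant 'ROWS' [FORCE]. ROWS is a JSON object of lists of equal length, an entry for each row: "hand": the closure, from 0 (fully open) to 1 (shut); "translation": the shift along the world's x, y, z in mm, a list of three; "delta_rot": the turn, a rotation vector about the world's x, y, z in degrees, a list of three. In form: {"hand": [hand, ...], "translation": [[dx, dy, dz], ...], "delta_rot": [[rx, ry, rz], ...]}. A call has 1 to 8 rows; each row is the pose to reach, as a shift and turn from the pose commanded when the call began; what a row does not reach only later rows make up. A row lasts 1/10 s, in which the tool goes at most 50 mm and 8.59 degrees, less where a joint would pass 70% of its speed; a pose out of reach is approached as far as the arm can. A call with a gripper value outside its range is refused whole. The fingers move at their own pace and stop on an object; FORCE is the grip in N (left out, the last holds). Time passes only in rows, so rows that repeat a pose let the fingers close. It gives the time, the measured TCP pose, the force, the opening and the grip force at its end, in the units of the state.
- ctrl.get_obs(): the state, without advancing time (a new reading comes with each control period).
- ctrl.snapshot(name): name is "side" or "top"; returns the picture (420x560x3 uint8, red, green, blue); there is no depth.
- ctrl.get_calibration(name): a dict with "fovy" (degrees; the focal length in pixels is half the picture's height over the tangent of half this angle, whatever the lens; pixels are square), "cx", "cy" (the principal point, pixels), "rvec" (rotation vector, rad) and "tvec" (3), from world to camera coordinates, as OpenCV has them. Camera axes: x right, y down, z forward; pixel columns grow to the right and rows downward; lengths in mm; the calibration is good to about 2 mm. A picture is of the moment at which its call begins. get_calibration takes no time and is no camera call.
- ctrl.close_job(): hands the job in; it is judged then, once.
Trained networks look in the newest picture that a camera, given by its name, has taken for a name from the list of things; names that differ only in an ending like _2 or _b are one class to them, and where a whole thing is asked for, a point or a joint stands for the part that bears it (a point fixed in the world has none). Each returns a list of dicts, best first, with "confidence" (0 to 1); they miss things now and then, are a little off and sometimes report something else, mostly with a low value. They report only what shows in the picture. A call takes as long as a camera call. They do not tell look-alikes from the thing itself.
- ctrl.recognise(thing, camera): "at" ([column, row] in pixels, amid what is visible of it).
- ctrl.trace(thing, camera): "mask" (420x560 bool, what is visible of it) and "at" ([column, row] in pixels, amid what is visible of it).
- ctrl.tip_of(thing, camera): "at" ([column, row] in pixels: a listed point, or the origin of a listed thing).
The state is a dict: "clock": time; "joint_pos": joint angles; "qvel": joint speeds; "joint_efforts": joint torques, N m; "position": TCP position; "ee_rot": TCP orientation; "contact_force": force on the tool from outside, world axes, zero at the start; "moment": the same for the moment, N m; "finger_gap": opening from 0.0 (shut) to 1.0 (fully open); "grip_force": force on a finger pad.
Only numpy, scipy, OpenCV 4.12 (cv2) and the standard library are available. Lean on these libraries where they do the work, as an engineer would, in place of code of your own. Each camera call takes 0.05 s, during which the arm holds its last target. There are 200 camera calls.

### The job

Turn the sample carousel by pushing the orange finger posts on its rim until the green-capped jar stands right at the red pointer in front, then leave the turntable at rest. Only push: do not take a post between the fingers, and do not touch, tip or lift the jars on it. Leave the tub, brown bottle and check weight round it where they are.

Things in the scene. Friction and masses are not known exactly. Their poses are not given: they have to be found in the camera images.
- carousel_base: Fixed foot of the carousel: dark steel, 170 mm across. Origin on the turning axis at the table top. A tongue along its own -x (roughly towards the robot; yaw differs by up to 0.6 rad) ends in a red pointer, 22 mm wide, 31 mm high, 114 to 141 mm from the axis: that side is the front. The pointer does not turn.
- turntable (a joint): Angle turned since the start, rad, counterclockwise seen from above; no stop within a full turn; 0.10 N m friction holds it where left. Grey disc 224 mm across, upper face 30 mm above the table. Four black ring wells (67 mm outside, 59 inside, 8 high) lie 58 mm from the axis, 90 degrees apart; each holds one jar.
- post_0 (a point): Centre of the top of an orange upright finger post fixed on the turntable's rim, 16 mm thick, rising 65 mm above the disc (top 95 mm above the table), 100 mm from the axis, midway between two wells. The four posts stand 90 degrees apart, numbered counterclockwise.
- post_1 (a point): Centre of the top of an orange upright finger post fixed on the turntable's rim, 16 mm thick, rising 65 mm above the disc (top 95 mm above the table), 100 mm from the axis, midway between two wells. The four posts stand 90 degrees apart, numbered counterclockwise.
- post_2 (a point): Centre of the top of an orange upright finger post fixed on the turntable's rim, 16 mm thick, rising 65 mm above the disc (top 95 mm above the table), 100 mm from the axis, midway between two wells. The four posts stand 90 degrees apart, numbered counterclockwise.
- post_3 (a point): Centre of the top of an orange upright finger post fixed on the turntable's rim, 16 mm thick, rising 65 mm above the disc (top 95 mm above the table), 100 mm from the axis, midway between two wells. The four posts stand 90 degrees apart, numbered counterclockwise.
- green_jar: Loose clear screw-cap sample jar with a green cap, 50 mm across, 77 mm tall, about 0.1 kg, standing loosely in a well of the turntable (which well differs). Origin at the centre of its underside. This is the jar to bring to the front.
- yellow_jar: Loose clear screw-cap sample jar with a yellow cap, 50 mm across, 77 mm tall, about 0.1 kg, standing loosely in a well of the turntable (which well differs). Origin at the centre of its underside.
- white_jar: Loose clear screw-cap sample jar with a white cap, 56 mm across, 87 mm tall, about 0.1 kg, standing loosely in a well of the turntable (which well differs). Origin at the centre of its underside.
- black_jar: Loose clear screw-cap sample jar with a black cap, 56 mm across, 92 mm tall, about 0.1 kg, standing loosely in a well of the turntable (which well differs). Origin at the centre of its underside.
- tub: Bystander: small loose printed tub, 72 mm across, 71 mm high, on the table left of the carousel. Origin at the centre of its underside.
- amber_bottle: Bystander: small loose brown bottle with a white cap, 50 mm across, 90 mm high, on the table left of the carousel. Origin at the centre of its underside.
- big_weight: Bystander: loose knobbed grey check weight, 30 mm across, 34 mm high, on the table to the right of the carousel. Further right (y below about -0.33 m, x 0.33 to 0.59 m) stands a fixed drum-shaped grinder, 0.36 m high: move round or over it. Origin at the centre of its underside.
Mind the look-alikes: they are no part of the job. What is shaped like the white_jar but purple is not meant.

How it is judged (in metres and radians):
At the end, for the whole second after the job is handed in: The green-capped jar stands on the pointer's side, its centre within 12 mm sideways of the line from the axis to the red pointer; the turntable is at rest (below 0.03 rad/s); all four jars stand upright (within 0.15 rad) in their wells (y of green_jar in the frame of carousel_base between -0.012 and 0.012 m and x of green_jar in the frame of carousel_base below -0.04 m and velocity of joint turntable between -0.03 and 0.03 rad/s and angle between each of green_jar, yellow_jar, white_jar, black_jar's own z axis and vertical below 0.15 rad and z of green_jar in the frame of carousel_base between 0.024 and 0.036 m and horizontal distance between each of green_jar, yellow_jar, white_jar, black_jar and carousel_base below 0.068 m and z of yellow_jar in the frame of carousel_base between 0.024 and 0.036 m and z of white_jar in the frame of carousel_base between 0.024 and 0.036 m and z of black_jar in the frame of carousel_base between 0.024 and 0.036 m); the robot touches nothing.
It fails at once if a jar on the carousel is touched by the robot (more than 1 N) (contact force between any of the fingers, the arm and green_jar above 1 N or contact force between any of the fingers, the arm and yellow_jar above 1 N or contact force between any of the fingers, the arm and white_jar above 1 N or contact force between any of the fingers, the arm and black_jar above 1 N).
It fails at once if a jar is lifted 15 mm or tipped more than 0.3 rad (z of any of green_jar, yellow_jar, white_jar, black_jar in the frame of carousel_base above 0.045 m or angle between any of green_jar, yellow_jar, white_jar, black_jar's own z axis and vertical above 0.3 rad).
It fails at once if a post is taken between the fingers (the grasp point lies inside the post) ((horizontal distance between the grasp point and post_0 below 0.008 m and z of the grasp point in the frame of post_0 below 0 m) or (horizontal distance between the grasp point and post_1 below 0.008 m and z of the grasp point in the frame of post_1 below 0 m) or (horizontal distance between the grasp point and post_2 below 0.008 m and z of the grasp point in the frame of post_2 below 0 m) or (horizontal distance between the grasp point and post_3 below 0.008 m and z of the grasp point in the frame of post_3 below 0 m)).
It fails at once if the tub, brown bottle or check weight is moved more than 15 mm (distance of any of tub, amber_bottle, big_weight from where it was at the start of the episode above 0.015 m).
It also fails if it takes over 58 s, if anything falls off the work surface, if the arm or the gripper's body presses on something with over 40 N, if the wrist force passes 120 N, or if a joint passes its speed limit or range.

## Working session

There is one attempt and no reset: what is moved stays moved. The work goes in short steps, Python scripts to look and compute and a shell command to move; the robot and the scene stay as the last step left them, time stands still between calls to the robot, and variables do not carry over. Pictures are saved under pics/ and viewed, at most 10 in all, crops included, and the job is handed in when it is done.

```bash
mkdir -p pics
cat > h.py <<'E'
import numpy as np, cv2
from rig import ctrl
def cal(n):
    c=ctrl.get_calibration(n); f=210/np.tan(np.radians(c['fovy'])/2)
    K=np.array([[f,0,c['cx']],[0,f,c['cy']],[0,0,1]]); R=cv2.Rodrigues(np.array(c['rvec'],float))[0]
    return K,R,np.array(c['tvec'],float)
def at_z(n,uv,z):
    K,R,t=cal(n); d=R.T@np.linalg.inv(K)@[uv[0],uv[1],1]; o=-R.T@t
    return o+d*(z-o[2])/d[2]
def proj(n,p):
    K,R,t=cal(n); q=K@(R@np.array(p,float)+t); return q[:2]/q[2]
def save(n,name):
    im=ctrl.snapshot(n); cv2.imwrite(f'pics/{name}.png',im[:,:,::-1]); return im
E
python3 - <<'E'
from h import *
a=save('top','t0');b=save('side','s0')
cv2.imwrite('pics/both.png',cv2.resize(np.vstack([a,b])[:,:,::-1],None,fx=.71,fy=.71))
Z={'carousel_base':0,'green_jar':30,'yellow_jar':30,'white_jar':30,'black_jar':30,'post_0':95,'tub':0,'amber_bottle':0,'big_weight':0}
for n in ('top','side'):
    K,R,t=cal(n);print(n,'cam at',-R.T@t,K[0,0])
    for k,z in Z.items():
        for r in ctrl.tip_of(k,n)[:5]:
            print(k,np.round(r['at']),round(r['confidence'],2),np.round(at_z(n,r['at'],z)[:2]))
print(ctrl.get_obs())
E
```

```text
top cam at [444.82246097  26.79071464 976.52352448] 412.1755036231663
yellow_jar [350. 209.] 0.72 [ 540. -137.]
white_jar [319. 197.] 0.81 [569. -67.]
white_jar [232. 239.] 0.59 [476. 136.]
black_jar [332. 242.] 0.67 [465. -93.]
post_0 [303. 259.] 0.84 [429. -23.]
post_0 [364. 244.] 0.6 [ 457. -153.]
post_0 [286. 193.] 0.56 [571.  11.]
post_0 [142. 215.] 0.39 [529. 319.]
tub [140. 216.] 0.59 [538. 357.]
amber_bottle [187. 242.] 0.84 [474. 245.]
big_weight [405. 259.] 0.66 [ 421. -268.]
side cam at [581.72812196 979.0522485  482.53679121] 415.01854012658833
carousel_base [269. 222.] 0.78 [510. -72.]
green_jar [271. 219.] 0.64 [507. -22.]
green_jar [236. 184.] 0.54 [ 598. -317.]
yellow_jar [265. 204.] 0.82 [ 516. -129.]
yellow_jar [246. 201.] 0.51 [ 571. -165.]
white_jar [287. 260.] 0.94 [492. 195.]
white_jar [248. 213.] 0.82 [569. -70.]
black_jar [287. 209.] 0.65 [457. -87.]
post_0 [247. 204.] 0.76 [571.  22.]
post_0 [301. 194.] 0.72 [427. -25.]
post_0 [237. 184.] 0.55 [ 594. -136.]
tub [269. 320.] 0.69 [543. 357.]
amber_bottle [297. 279.] 0.63 [474. 226.]
amber_bottle [244. 203.] 0.17 [ 576. -224.]
{'clock': 1.0, 'joint_pos': array([ 1.20400909,  0.39839763,  0.0450785 ,  1.53657348, -0.01868714,
        1.2068884 , -0.05071152]), 'qvel': array([-8.30951101e-05, -8.79309414e-04,  5.91473408e-04, -1.30536171e-03,
        1.48100981e-03,  7.55441824e-05,  1.53738611e-03]), 'joint_efforts': array([ 5.01746945e-04, -4.75019252e+01,  1.36361338e+00, -2.54524863e+01,
        1.16444699e-02,  9.91612542e-04,  5.70127625e-06]), 'position': array([ 172.0415744 , -626.87144897,  231.35963272]), 'ee_rot': array([3.11330203e+00, 4.19497963e-01, 1.59784115e-05]), 'contact_force': array([-0.12704249, -0.98289508,  0.34457322]), 'moment': array([0.02338612, 0.01171306, 0.01502492]), 'grip_force': 0.0, 'finger_gap': 1.0057815505872543}
```

View pics/t0.png

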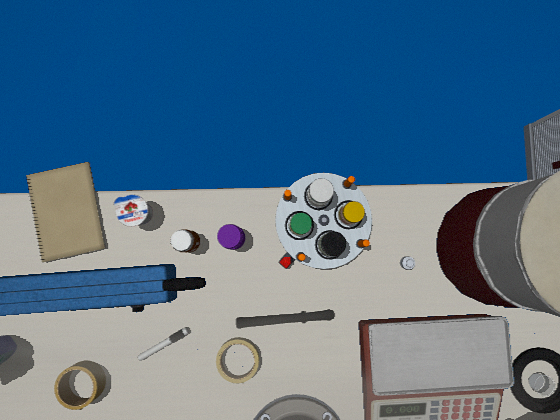

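View pics/s0.png

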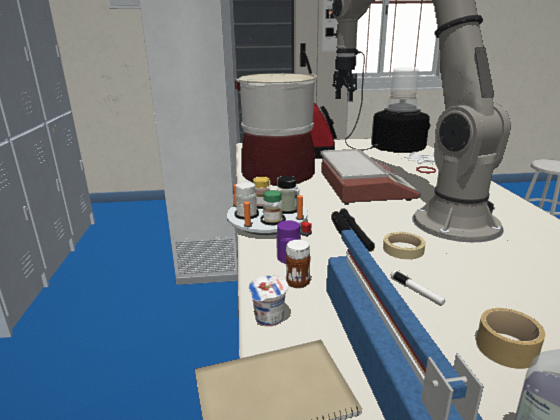

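The top view shows the carousel at (324,221), with the green cap at (300,224), yellow at (351,213), white at (320,192) and black at (331,243). The posts are at (351,181), (288,195), (302,257) and (366,243), and the red pointer is at (287,261). The purple jar at (231,237), beside the brown bottle, is a look-alike. The only green-capped candidate is (300,224). Next I'll segment by colour.

```bash
cat >> h.py <<'E'
def blobs(im,lo,hi,roi=(255,160,395,285),amin=8):
    hsv=cv2.cvtColor(im,cv2.COLOR_RGB2HSV); m=cv2.inRange(hsv,lo,hi); x0,y0,x1,y1=roi
    k=np.zeros_like(m);k[y0:y1,x0:x1]=m[y0:y1,x0:x1]
    n,l,s,c=cv2.connectedComponentsWithStats(k); return [(c[i],s[i,4]) for i in range(1,n) if s[i,4]>=amin]
ORANGE=((8,180,120),(18,255,255)); GREEN=((60,100,40),(90,255,255)); RED=((0,180,80),(4,255,255))
E
python3 - <<'E'
from h import *
im=cv2.imread('pics/t0.png')[:,:,::-1].copy()
P=[]
for nm,r,z in (('orange',ORANGE,95),('green',GREEN,107),('red',RED,31)):
    for c,a in blobs(im,*r): 
        p=at_z('top',c,z)[:2];print(nm,np.round(c,1),a,np.round(p,1))
cv2.imwrite('pics/crop.png',cv2.resize(im[165:285,260:390,::-1],None,fx=4.5,fy=4.5,interpolation=cv2.INTER_CUBIC))
E
```

```text
orange [351. 179.] 37 [ 598.  -130.8]
orange [287.3 192.6] 32 [571.3   7.9]
orange [365.6 242.7] 36 [ 459.5 -157. ]
orange [301.2 256.8] 40 [432.8 -18.2]
green [300.9 222.9] 357 [504.3 -18.9]
red [285.6 261.4] 80 [422.4  14.3]
```

View pics/crop.png

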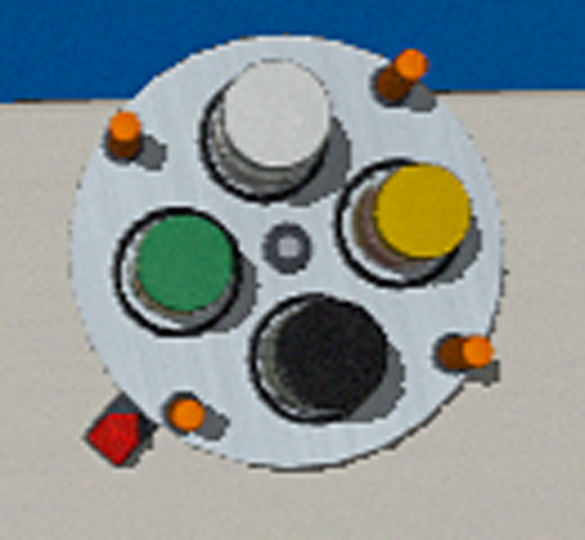

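The green jar is confirmed at (300,224). The axis is at about (515,-74.5), the green well at 101° and the pointer at 136°, so the turntable needs about +35° CCW. I'll push post C (459,-157) from the robot's side towards +x with shut fingers, approaching clear of the grinder.

```bash
python3 -m pendant '{"hand":[1,1,1,1,1,1,1,1],"translation":[[5,45,0],[10,90,0],[15,135,0],[20,180,0],[28,227,0],[60,265,0],[95,305,0],[128,347,0]],"delta_rot":[[0,0,0],[0,0,0],[0,0,0],[0,0,0],[0,0,-8],[0,0,-16],[0,0,-24],[0,0,-30]]}' 20
```

```text
clock: 1.8
position: [284.6, -299.7, 231.9]
ee_rot: [3.117, -0.383, 0.002]
contact_force: [0.4, -0.1, -0.3]
finger_gap: -0.002
grip_force: 0.0
```

```bash
python3 -m pendant '{"hand":[1,1,1,1,1,1,1,1],"translation":[[31,35,0],[62,70,0],[93,106,0],[118,135,0],[118,135,-30],[118,135,-60],[118,135,-60],[118,135,-60]],"delta_rot":[[0,0,0],[0,0,0],[0,0,0],[0,0,0],[0,0,0],[0,0,0],[0,0,0],[0,0,0]]}'
python3 - <<'E'
from h import *
a=save('top','t1');b=save('side','s1')
cv2.imwrite('pics/b1.png',cv2.resize(np.hstack([a[140:300,240:400],b[100:260,190:350]])[:,:,::-1],None,fx=2.5,fy=2.5))
print(ctrl.get_obs()['position'])
E
```

```text
clock: 2.6
position: [401.8, -165.9, 171.7]
ee_rot: [-3.119, 0.375, 0.0]
contact_force: [-0.2, -0.1, -0.2]
finger_gap: 0.003
grip_force: 0.0
[ 402.88362165 -166.44789015  172.93135347]
```

View pics/b1.png

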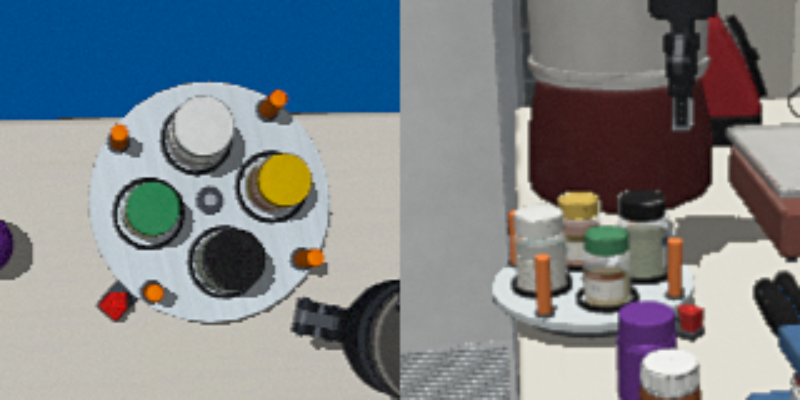

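The top view shows the hand clear of the disc, just robot-side of post C at about (366,243). The side view shows the fingertips well above the jars. Next I'll move beside post C and down.

```bash
python3 -m pendant '{"hand":[1,1,1,1,1,1,1,1],"translation":[[21,27,0],[21,27,-35],[21,27,-70],[21,27,-106],[21,27,-106],[21,27,-106],[21,27,-106],[21,27,-106]],"delta_rot":[[0,0,0],[0,0,0],[0,0,0],[0,0,0],[0,0,0],[0,0,0],[0,0,0],[0,0,0]]}'
python3 - <<'E'
from h import *
a=save('top','t2');b=save('side','s2')
cv2.imwrite('pics/b2.png',cv2.resize(np.hstack([a[140:300,240:400],b[100:260,190:350]])[:,:,::-1],None,fx=2.5,fy=2.5))
print(ctrl.get_obs()['position'])
E
```

```text
clock: 3.5
position: [424.6, -139.4, 67.4]
ee_rot: [3.118, -0.375, 0.007]
contact_force: [-0.7, -0.1, 0.3]
finger_gap: -0.002
grip_force: 0.0
[ 423.91918361 -139.22367187   66.78071342]
```

View pics/b2.png

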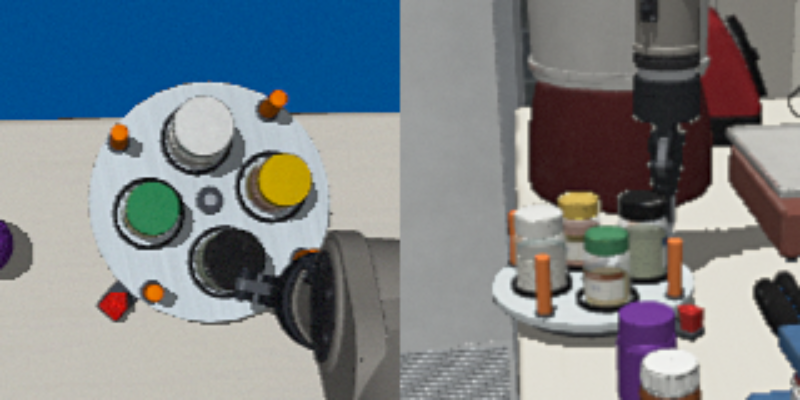

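Run:
```python
from h import *
p=ctrl.get_obs()['position']
for dz in (0,40,73,150):
    print(dz,proj('top',p+[0,0,dz]).round(),(proj('top',p+[0,0,dz])-[240,140])*2.5, (proj('side',p+[0,0,dz])-[190,100])*2.5)
a=cv2.imread('pics/t2.png');cv2.imwrite('pics/c2.png',cv2.resize(a[225:285,320:390],None,fx=9,fy=9,interpolation=cv2.INTER_CUBIC))
```

```text
0 [356. 259.] [288.81024392 298.33979263] [265.64960856 224.0723079 ]
40 [359. 260.] [297.49179831 299.22316293] [265.71457928 191.16675103]
73 [362. 260.] [305.27821301 300.01545048] [265.76949671 163.35286251]
150 [370. 261.] [326.07365601 302.13143984] [265.90250628  95.98784279]
```

View pics/c2.png

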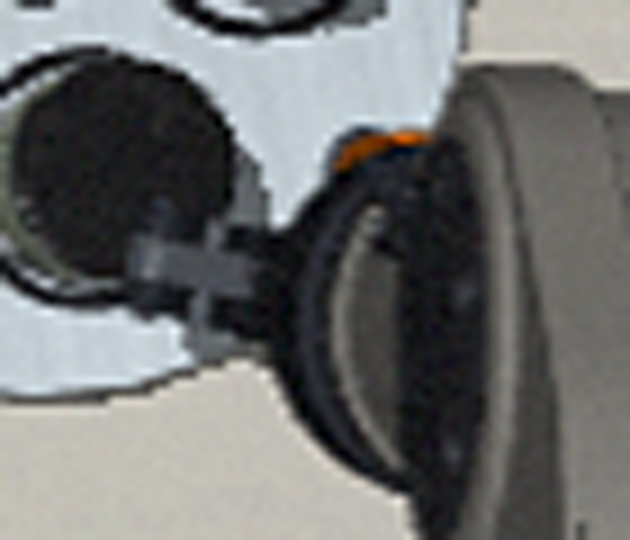

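The linkage bulges about 55 mm along the closing line, even when shut, and it hangs near the black jar's cap. It's safer to turn that line tangential, away from the jars, so I'll back up and rotate.

```bash
python3 -m pendant '{"hand":[1,1,1,1],"translation":[[0,0,40],[-10,-5,75],[-20,-10,75],[-20,-10,75]],"delta_rot":[[0,0,0],[0,0,0],[0,0,0],[0,0,0]]}'
python3 - <<'E'
from h import *
im=save('top','t3')
for nm,r,z in (('orange',ORANGE,95),('green',GREEN,107)):
    for c,a in blobs(im,*r): print(nm,a,np.round(at_z('top',c,z)[:2],1))
print(ctrl.get_obs()['joint_pos'].round(2))
E
```

```text
clock: 4.0
position: [402.0, -149.9, 141.3]
ee_rot: [3.117, -0.378, 0.002]
contact_force: [0.1, 0.5, -0.6]
finger_gap: -0.001
grip_force: 0.0
orange 37 [ 598.  -130.8]
orange 33 [571.4   7.7]
orange 36 [ 459.5 -157. ]
orange 40 [432.8 -18.2]
green 358 [504.3 -18.9]
[ 0.66  0.12 -0.43  2.13  0.06  0.9  -1.62]
```

```bash
Z='x'; python3 -m pendant '{"hand":[1,1,1,1,1,1,1,1],"translation":[[0,0,0],[0,0,0],[0,0,0],[0,0,0],[0,0,0],[0,0,0],[0,0,0],[0,0,0]],"delta_rot":[[0,0,8],[0,0,16],[0,0,24],[0,0,32],[0,0,40],[0,0,48],[0,0,56],[0,0,60]]}'; python3 -m pendant '{"hand":[1,1,1,1,1,1,1,1],"translation":[[0,0,0],[0,0,0],[0,0,0],[0,0,0],[13,16,0],[13,16,-30],[13,16,-66],[13,16,-66]],"delta_rot":[[0,0,8],[0,0,16],[0,0,24],[0,0,27],[0,0,27],[0,0,27],[0,0,27],[0,0,27]]}'
python3 - <<'E'
from h import *
a=save('top','t4');b=save('side','s4')
cv2.imwrite('pics/b4.png',cv2.resize(np.hstack([a[140:300,240:400],b[100:260,190:350]])[:,:,::-1],None,fx=2.5,fy=2.5))
o=ctrl.get_obs();print(o['position'],cv2.Rodrigues(o['ee_rot'])[0][:,1],o['joint_pos'].round(2))
E
```

```text
clock: 4.85
position: [402.3, -148.1, 139.1]
ee_rot: [-2.884, -1.241, 0.002]
contact_force: [-0.0, 0.8, -0.2]
finger_gap: -0.002
grip_force: 0.0
clock: 5.65
position: [411.6, -130.9, 70.1]
ee_rot: [-2.511, -1.871, 0.008]
contact_force: [-0.2, 0.1, 0.3]
finger_gap: -0.0
grip_force: 0.0
[ 415.21297425 -132.04319461   73.73965897] [ 0.95804625 -0.28660005 -0.00279295] [ 0.71  0.26 -0.56  2.17  0.2   0.76 -0.27]
```

View pics/b4.png

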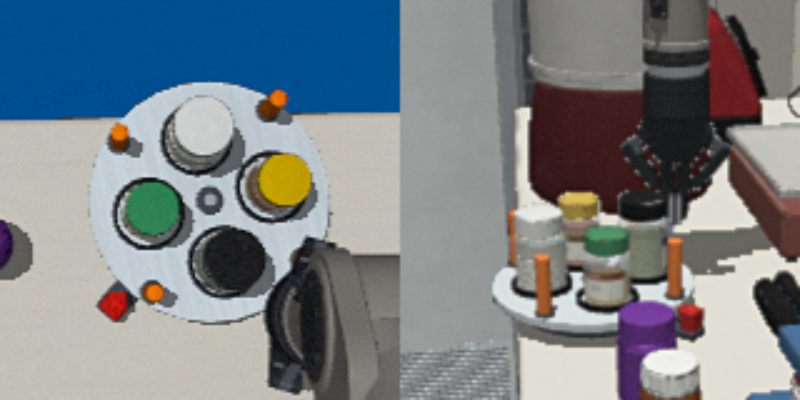

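The side view now shows the knuckles high (about 85 mm above the tip), with straight pads at the bottom. They are tangential, clear of the jars and just behind post C. Next is a gentle push along the arc.

```bash
python3 -m pendant '{"hand":[1,1,1,1,1,1,1,1],"translation":[[12,-6,2],[22,-11,2],[28,-14,2],[31,-16,2],[34,-19,2],[37,-21,2],[40,-23,2],[43,-26,2]],"delta_rot":[[0,0,0],[0,0,0],[0,0,0],[0,0,0],[0,0,0],[0,0,0],[0,0,0],[0,0,0]]}';python3 -m pendant '{"hand":[1,1,1,1,1,1,1,1],"translation":[[3,-2,0],[6,-4,0],[9,-6,0],[13,-8,0],[16,-9,0],[20,-11,0],[23,-12,0],[27,-13,0]],"delta_rot":[[0,0,0],[0,0,0],[0,0,0],[0,0,0],[0,0,0],[0,0,0],[0,0,0],[0,0,0]]}'
cat >> h.py <<'E'
def state(name):
    im=save('top',name); C=np.array([515.4,-74.5])
    for nm,r,z in (('orange',ORANGE,95),('green',GREEN,107),('red',RED,31)):
        for c,a in blobs(im,*r):
            p=at_z('top',c,z)[:2]; d=p-C; print(nm,a,np.round(p,1),'r',round(np.hypot(*d),1),'deg',round(np.degrees(np.arctan2(d[1],d[0]))%360,1))
    o=ctrl.get_obs();print(o['position'].round(1))
E
python3 -c "from h import *;state('t5')"
```

```text
clock: 6.55
position: [458.8, -158.6, 76.3]
ee_rot: [-2.52, -1.876, 0.0]
contact_force: [-1.2, 0.9, -0.3]
finger_gap: -0.003
grip_force: 0.6
clock: 7.35
position: [486.0, -171.8, 76.3]
ee_rot: [-2.52, -1.875, 0.0]
contact_force: [-1.5, 0.6, 0.2]
finger_gap: 0.0
grip_force: 0.7
orange 35 [614.8 -81.4] r 99.6 deg 356.0
orange 34 [521.8  24.6] r 99.3 deg 86.3
orange 41 [416.3 -68. ] r 99.3 deg 176.3
green 366 [477.4 -32.1] r 56.9 deg 131.9
red 80 [422.4  14.4] r 128.6 deg 136.3
[ 487.1 -172.1   76.5]
```

```bash
python3 -m pendant '{"hand":[1,1,1,1,1,1],"translation":[[2,-1,0],[4,-1,0],[6,-2,0],[8,-2,0],[8,-2,0],[8,-2,0]],"delta_rot":[[0,0,0],[0,0,0],[0,0,0],[0,0,0],[0,0,0],[0,0,0]]}';python3 -m pendant '{"hand":[1,1,1,1,1,1,1,1],"translation":[[-4,0,0],[-12,0,0],[-25,0,0],[-35,0,5],[-38,0,45],[-40,0,90],[-65,-35,130],[-90,-70,130]],"delta_rot":[[0,0,0],[0,0,0],[0,0,0],[0,0,0],[0,0,0],[0,0,0],[0,0,0],[0,0,0]]}'
python3 - <<'E'
from h import *
state('t6');b=save('side','s6');a=cv2.imread('pics/t6.png')[:,:,::-1]
cv2.imwrite('pics/b6.png',cv2.resize(np.hstack([a[140:300,240:400],b[100:260,190:350]])[:,:,::-1],None,fx=2.5,fy=2.5))
E
```

```text
clock: 8.0
position: [494.2, -174.1, 76.5]
ee_rot: [2.52, 1.875, 0.001]
contact_force: [-0.4, 1.4, -0.8]
finger_gap: -0.0
grip_force: 0.1
clock: 8.8
position: [406.8, -243.6, 211.5]
ee_rot: [2.507, 1.877, 0.007]
contact_force: [0.6, -1.3, -0.0]
finger_gap: 0.005
grip_force: 0.0
orange 33 [615.3 -72.5] r 99.9 deg 1.1
orange 36 [ 517.9 -173.7] r 99.3 deg 271.5
orange 35 [512.9  24.8] r 99.3 deg 91.4
orange 40 [415.9 -76.6] r 99.5 deg 181.2
green 367 [473.6 -35.9] r 56.9 deg 137.3
red 81 [422.5  14.2] r 128.4 deg 136.3
[ 398.5 -253.2  209.8]
```

View pics/b6.png

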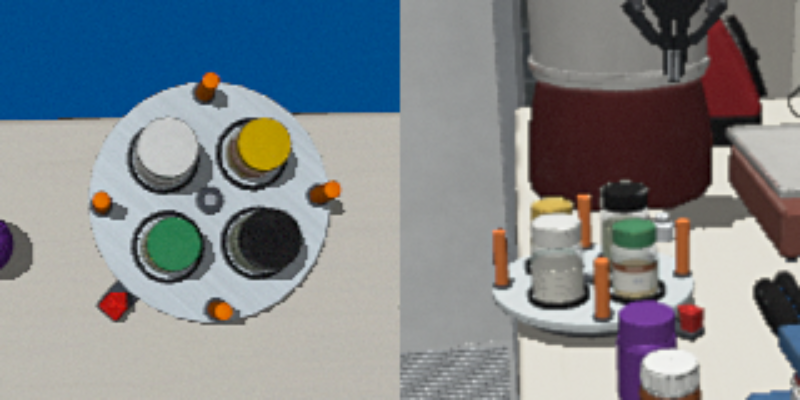

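The top crop shows the green cap at (173,244) in line with the hub (210,200) and the pointer (115,303), which is about 1° or 1 mm off. All the jars are upright in their wells and the hand is clear. I'll let the arm settle and hand in.

```bash
python3 -m pendant '{"hand":[1,1,1,1,1],"translation":[[0,0,0],[0,0,0],[0,0,0],[0,0,0],[0,0,0]],"delta_rot":[[0,0,0],[0,0,0],[0,0,0],[0,0,0],[0,0,0]]}'; python3 -c "
from h import *;state('t7');print(ctrl.close_job())"
```

```text
clock: 9.4
position: [404.1, -243.0, 206.1]
ee_rot: [-2.518, -1.877, -0.0]
contact_force: [-0.4, -0.3, -0.6]
finger_gap: -0.001
grip_force: 0.0
orange 33 [615.3 -72.5] r 99.9 deg 1.1
orange 36 [ 517.9 -173.7] r 99.3 deg 271.5
orange 36 [512.7  24.7] r 99.3 deg 91.5
orange 41 [415.8 -76.8] r 99.7 deg 181.3
green 366 [473.6 -35.9] r 56.9 deg 137.3
red 82 [422.4  14.4] r 128.6 deg 136.3
[ 404.1 -243.2  206.1]
the job is handed in; nothing more can be done
None
```

The green-capped jar stands at the red pointer, measured about 1 mm off its line. The turntable is at rest, the jars are upright in their wells, and the job was handed in at about 9.5 s; no verdict was returned.

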